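Slide a loaded stock tray up a step onto the rack deck

ROBOT

A 7-joint arm with a two-finger parallel gripper is mounted at the origin on the work surface. World frame = base frame: x ahead of the robot, y to its left, z up, the work surface at z = 0. Lengths are in mm, angles in rad, forces in N, time in s.
With the tool pointing down it reaches from about 400 to 875 mm from the base axis. Payload 19.3 kg.
Tool frame: the origin (TCP) lies at the very end of the fingers, on their centre line; the grasp point (between the pads) lies 19 mm behind it (grip_point_offset is the z of the grasp point in the tool frame, in mm); z points along the fingers, y is the line along which they close (so a half turn about z gives the same grasp; the last joint's range is limited). The gripper opens to 85 mm and grips with 20 to 120 N. Pads are 22 mm wide; open, the fingers measure 114 mm over their backs; the gripper's body (76 mm by 85 mm) begins 54 mm behind the grasp point. The pads swing forward as they close: fully open they stand 13 mm farther back than shut.
Start: joints at [1.13, 0.521, -0.036, 1.599, 0.021, 1.021, -0.113], TCP at [226.448, -582.526, 231.291] pointing down, gripper open.
Joint ranges: [-2.91, 2.91], [-0.3, 2.13], [-1.5, 1.42], [0.17, 2.43], [-1.26, 4.41], [0.16, 1.93], [-2.52, 2.52]. Speed limits (rad/s): [1.89, 1.89, 2.39, 2.39, 3.01, 3.01, 3.01].

INTERFACE

Orientations are given as a 3x3 rotation matrix whose columns are the frame's x, y, z axes.
In Python, from workcell import movep, movel, goto_joints, open_gripper, clamp, wait, inverse_kinematics, read_state, camera, PlanningError, finish_job, grip_point_offset gives the robot as it stands. Calls block until the motion is done:
- movep(position, orientation): joint-space move of the TCP to a pose.
- movel(position, frame=None, max_speed=150, guard=None): straight line of the TCP; frame=None keeps the orientation; max_speed is the mean speed in mm/s. With guard (N) it stops when the force on the tool has changed by that much, and returns True; else False.
- goto_joints(angles): joint-space move.
- open_gripper() and clamp(): open the fingers fully, or close them until they stop; the grip force is fixed at half the most.
- wait(seconds).
- inverse_kinematics(position, orientation): joint angles nearest the present ones, or None.
- read_state(): the state.
- camera(name): name is "scene" or "top"; returns a dict with "image" (480x640x3 uint8, blue, green, red), "range_z" (480x640 float32, mm along the optical axis (not along the pixel's ray), 0 where there is no reading), "fx", "fy", "cx", "cy" (pixels), "dist_coeffs" ([k1, k2, p1, p2, k3] as OpenCV has them; the pictures are not rectified), "cam_to_world" (4x4, takes a point from camera to world coordinates). Camera axes: x right, y up, looking along -z (the intrinsics and any distortion apply to the point x, -y, -z); pixel columns grow to the right and rows downward; lengths in mm; the calibration is good to about 2 mm. A picture is of the moment at which its call begins.
A pose or a line that the arm cannot do raises PlanningError and nothing moves.
- finish_job(): hands the job in; it is judged then, once.
The state is a dict: "time": time; "qpos": joint angles; "qvel": joint speeds; "joint_efforts": joint torques, N m; "eef_pos": TCP position; "tool_rot": TCP orientation; "ft_force": force on the tool from outside, world axes, zero at the start; "torque": the same for the moment, N m; "finger_gap": finger opening in mm; "gripper_force": force on a finger pad.
Only numpy, scipy, OpenCV 4.12 (cv2) and the standard library are available. Lean on these libraries where they do the work, as an engineer would, in place of code of your own. Each camera call takes 0.05 s, during which the arm holds its last target. There are 200 camera calls.

TASK

Take the blue stock tray by its yellow handle and slide it, without carrying it, from the grey stand up onto the slightly higher black rack deck: raise its nose over the step, rest the nose on the deck while the heel still stands on the grey stand, then slide it on up. Press it gently but snugly square against the red end stop for about half a second, then let go, leaving the tray flat on the deck and touching the stop. Never ram the tray into the step or the stop or bear down hard on the deck, keep the glue bottle standing and the screw box in the tray, and leave the other things alone.

Things in the scene. Friction and masses are not known exactly. Their poses are not given: they have to be found in the camera images.
- tray: Blue open stock tray, 130 (x) x 180 (y) x 45 mm high, walls and floor 4 mm, 0.3 to 0.45 kg, about 0.7 kg with its load (masses and friction vary). Origin: centre of its underside. Its +y end is the nose, which leads; its -y end is the heel, with a yellow handle bar above the heel wall.
- tray_handle (a point): Centre of the yellow handle bar, at tray (0, -83, 69) mm. The bar runs along the tray's x, 96 mm long, 14 mm thick (tray y -90 to -76), from 58 to 80 mm above the underside, on two posts 36 to 48 mm from its middle. Pinched from above across its thickness, one finger inside the tray.
- tray_nose (a point): Middle of the lower nose edge of the tray: tray (0, 90, 0) mm.
- tray_heel (a point): Middle of the lower heel edge of the tray: tray (0, -90, 0) mm.
- stand: Fixed grey packing stand, the lower level, 240 (x) x 270 (y) mm, top 60 mm above its origin. Origin: centre of its foot, on the table. Its own +y is the sliding direction, towards the deck.
- deck: Fixed black steel rack deck with a yellow nosing, the upper level, 240 (x) x 260 (y) x 20 mm thick. Origin: centre of its TOP face, at the same yaw as the stand. Its edge (the step) is at its y = -130 mm, after a gap of 2 to 8 mm. Its top is 4 to 9 mm above the stand's top; lower the nose by feel, as an error of a millimetre or two can exceed 25 N.
- stop: Fixed red end stop across the deck, 200 (x) x 18 (y) x 34 mm high, rigid. Origin: middle of the foot of its working face, which looks to -y; the tray's nose must come flat against it, 65 to 95 mm from the deck's middle. Rigid, to be met by feel: a snug press is 4 to 12 N on the stop (dragging the tray alone can take up to 5 N); over 20 N is ramming.
- glue: White glue bottle with orange cap, diameter 44 mm, 85 mm high, standing loose in the tray's nose half. Origin: centre of its base. Must stay upright in the tray.
- screws: Small brown and green box of screws, 45 x 55 x 38 mm, loose in the tray's nose half beside the bottle. Origin: centre of its base.
- driver: Red-handled screwdriver lying on the table, a bystander. Origin: middle of its underside.
- can: Can with a green label, diameter 60 mm, 95 mm high, on the table, a bystander. Origin: centre of its base.
- carton: Brown carton 70 x 100 x 60 mm on the table, a bystander. Origin: centre of its base.
Not all that is in view belongs to the job. Of the things shaped like the tray, the blue one is meant.

How it is judged (in metres and radians):
On the way, in this order (a step that is already met when the one before it is completed fails the run):
1. the tray bridges the step: its nose lies over the deck and bears on it while the heel bears on the stand (contact force between tray and stand above 0.3 N and contact force between tray and deck above 0.3 N and y of tray_nose in the frame of deck above -0.12 m and z of tray_nose in the frame of deck above -0.001 m), for 0.15 s.
2. the tray, level on the deck, is pressed against the end stop with more than 3 N for a moment (contact force between tray and stop above 3 N and angle between tray's own z axis and vertical below 0.03 rad), for 0.3 s.
At the end, for the whole second after the job is handed in: The tray is at rest flat on the deck (within 2 mm of its top, tilt under 0.02 rad), nose within 3 mm of the end stop's face, square to it within 0.05 rad and within 45 mm of its middle, with the glue bottle upright and the screw box inside it (y of tray_nose in the frame of stop between -0.003 and 0.002 m and x of tray_nose in the frame of stop between -0.045 and 0.045 m and z of tray in the frame of deck between -0.002 and 0.002 m and angle between tray's own z axis and vertical below 0.02 rad and angle between the y axis of tray and the y axis of deck, either way round below 0.05 rad and angle between glue's own z axis and vertical below 0.15 rad and linear speed of tray below 0.01 m/s and x of glue in the frame of tray between -0.06 and 0.06 m and y of glue in the frame of tray between -0.085 and 0.085 m and z of glue in the frame of tray between 0 and 0.012 m and x of screws in the frame of tray between -0.06 and 0.06 m and y of screws in the frame of tray between -0.085 and 0.085 m and z of screws in the frame of tray between 0 and 0.012 m); the robot touches nothing.
It fails at once if the tray was carried: its middle rose more than 25 mm above the stand's top (z of tray in the frame of stand above 0.085 m).
It fails at once if the tray was tipped by more than 0.2 rad or the glue bottle fell over (angle between tray's own z axis and vertical above 0.2 rad or angle between glue's own z axis and vertical above 0.5 rad).
It fails at once if the tray was rammed into or pressed onto the deck with more than 25 N (contact force between tray and deck above 25 N).
It fails at once if the tray was rammed against the stop with more than 20 N (contact force between tray and stop above 20 N).
It fails at once if the screwdriver, the can or the carton was moved by more than 20 mm (distance of any of driver, can, carton from where it was at the start of the episode above 0.02 m).
It also fails if it takes over 72 s, if anything falls off the work surface, if the arm or the gripper's body presses on something with over 40 N, if the wrist force passes 120 N, or if a joint passes its speed limit or range.

## Working session

There is one attempt and no reset: what is moved stays moved. The work goes in short steps, each a Python script; the robot and the scene stay as the last script left them, time stands still between calls to the robot, and variables do not carry over. Pictures are saved under pics/ and viewed, at most 10 in all, crops included, and the job is handed in when it is done.

```bash
mkdir -p pics; ls
python3 - <<'E'
from workcell import *
import cv2,numpy as np,pickle
for n in("scene","top"):
    c=camera(n);cv2.imwrite(f"pics/{n}0.png",c["image"]);pickle.dump(c,open(f"{n}.pkl","wb"))
    print(n,c["fx"],c["dist_coeffs"],np.round(c["cam_to_world"],3).tolist(),(c["range_z"]>0).mean())
s=read_state();print(s)
print(grip_point_offset)
E
```

```text
pics
scene 572.5267736325789 [0.0223842 0.        0.        0.        0.       ] [[-0.591, -0.614, 0.523, 1205.159], [0.806, -0.456, 0.377, 535.271], [0.007, 0.644, 0.765, 1054.0], [0.0, 0.0, 0.0, 1.0]] 0.9958170572916667
top 508.8314612710099 [-0.05096718  0.          0.          0.          0.        ] [[0.002, 0.995, -0.103, 445.083], [-1.0, 0.002, 0.006, 78.218], [0.006, 0.103, 0.995, 1216.551], [0.0, 0.0, 0.0, 1.0]] 0.9961002604166667
{'time': 0.1, 'qpos': array([ 1.1298081 ,  0.52193452, -0.03631202,  1.59992823,  0.02120559,
        1.02112701, -0.11281316]), 'qvel': array([ 0.00015535, -0.00092406, -0.00061506, -0.00116553,  0.00076642,
        0.00109928,  0.00067921]), 'joint_efforts': array([ 6.48925896e-03, -9.28491640e+01,  1.98536910e+00, -3.70534050e+01,
        1.82916736e-02,  5.35505736e-03,  7.13955478e-05]), 'eef_pos': array([ 226.31927979, -582.26423855,  230.80401665]), 'tool_rot': array([[ 9.32054680e-01,  3.62317371e-01, -4.43482344e-04],
       [ 3.62317633e-01, -9.32054240e-01,  9.09659540e-04],
       [-8.37641462e-05, -1.00853390e-03, -9.99999488e-01]]), 'ft_force': array([-0.55477161, -0.58034631,  0.17965081]), 'torque': array([-0.02561864, -0.08117025,  0.03730489]), 'gripper_force': 0.0, 'finger_gap': 85.58207578001307}
-18.700000000000003
```

View pics/top0.png

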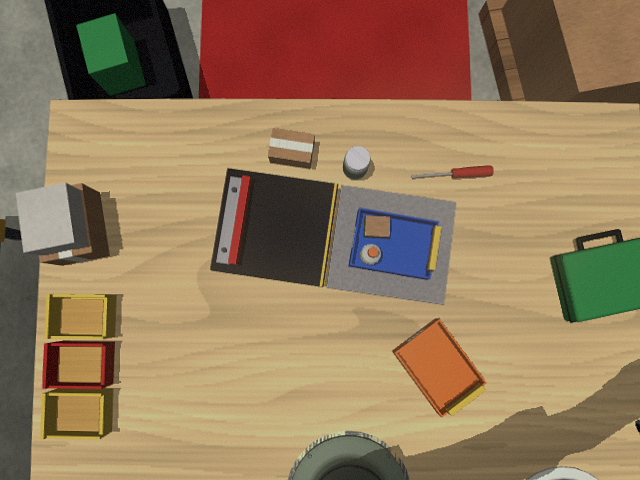

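View pics/scene0.png

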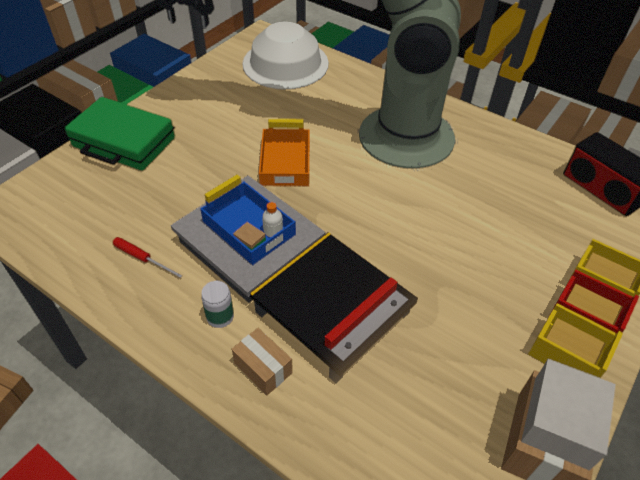

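The top view shows two trays: a blue one at about (395,243) on the grey stand, with its yellow handle at (435,248), and an orange one at (438,367) lying on the table. The blue one matches the description in colour, is on the stand, and holds the bottle at (371,253) and the screw box at (377,226). The stop is at (240,220), the step at about (331,235), the can at (357,162), the carton at (292,147) and the driver at (455,173). Next I'll measure these and take a confirming crop.

```bash
cat > h.py <<'E'
import numpy as np,cv2
def cloud(c):
    K=np.array([[c["fx"],0,c["cx"]],[0,c["fy"],c["cy"]],[0,0,1.]])
    v,u=np.mgrid[:480,:640]
    p=cv2.undistortPoints(np.stack([u,v],-1).reshape(-1,1,2).astype(float),K,np.array(c["dist_coeffs"])).reshape(480,640,2)
    z=c["range_z"]; P=np.stack([p[...,0]*z,-p[...,1]*z,-z],-1)
    T=np.array(c["cam_to_world"]); return P@T[:3,:3].T+T[:3,3]
def masks(c):
    h=cv2.cvtColor(c["image"],cv2.COLOR_BGR2HSV);H,S,V=h[...,0].astype(int),h[...,1],h[...,2]
    return dict(yel=(H>20)&(H<32)&(S>150)&(V>90),blue=(H>105)&(H<125)&(S>150),red=((H<6)|(H>174))&(S>170)&(V>90),
      grey=(S<40)&(V>80)&(V<190),black=V<60)
E
python3 - <<'E'
from h import *
import pickle
for n in("top","scene"):
    c=pickle.load(open(n+".pkl","rb"));W=cloud(c);M=masks(c);x,y,z=W[...,0],W[...,1],W[...,2]
    print(n)
    roi=(x>440)&(x<800)&(y>-300)&(y<400)
    def fit(nm,m):
        P=W[m&roi]
        if len(P)<10: print(nm,len(P));return
        r=cv2.minAreaRect(P[:,:2].astype(np.float32))
        q=np.median(P,0); print(nm,len(P),"med",q.round(1),"rect",np.round(r[0],1),np.round(r[1],1),round(r[2],2),"z",np.percentile(P[:,2],[5,50,95]).round(1))
    fit("handle",M["yel"]&(z>115)&(z<150)&(y<50))
    fit("rim",M["blue"]&(z>98)&(z<112))
    fit("floor",M["blue"]&(z<75)&(z>55))
    fit("stand",M["grey"]&(z>50)&(z<68)&(y<110))
    fit("deck",M["black"]&(z>55)&(z<80))
    fit("nosing",M["yel"]&(z>55)&(z<80))
    fit("stoptop",M["red"]&(z>93)&(z<115)&(y>200))
    fit("behindstop",M["grey"]&(z>55)&(z<112)&(y>250))
    if n=="top":
        cv2.imwrite("pics/crop.png",cv2.resize(c["image"][150:320,200:470],None,fx=2.9,fy=2.9,interpolation=cv2.INTER_CUBIC))
E
```

```text
top
handle 210 med [ 560.3 -178.6  139.7] rect [ 560.2 -178.4] [12.6 92.7] 80.56 z [136.7 139.7 143.4]
rim 287 med [527.2 -51.4 105. ] rect [574.5 -96.4] [178.4 128. ] 80.39 z [101.4 105.  108.2]
floor 2464 med [ 570.5 -123.    64.1] rect [576.6 -98.5] [168.1 118.5] 79.56 z [60.6 64.1 67.7]
stand 6872 med [566.9 -86.2  59.9] rect [620.5 -57.5] [365.3 312.5] 81.55 z [56.3 59.9 63.5]
deck 9118 med [612.1 150.8  66.2] rect [629.4 100.7] [391.7 284.5] 82.05 z [62.6 66.2 69.9]
nosing 267 med [598.   47.8  66.7] rect [597.6  45.9] [  9.8 236.8] 81.74 z [62.4 66.7 70.5]
stoptop 660 med [626.7 246.5 100.3] rect [627.3 246.8] [ 17.8 198.3] 81.92 z [ 96.8 100.3 103.6]
behindstop 971 med [629.5 275.1  69.3] rect [632.  274.9] [ 28.2 203.5] 82.08 z [65.4 69.3 73.4]
scene
handle 374 med [ 566.5 -176.3  136.5] rect [ 563.7 -177.6] [19.  97.5] 81.51 z [122.8 136.5 142. ]
rim 580 med [605.1 -96.3 103.1] rect [578.2 -95.9] [183.1 133.2] 79.9 z [ 98.7 103.1 107.9]
floor 1576 med [ 562.5 -137.6   64.5] rect [626.5  17. ] [454.2 161.9] 67.48 z [60.6 64.5 73. ]
stand 4463 med [647.9 -49.3  59.7] rect [629.9 -54.7] [373.1 328.9] 81.87 z [56.4 59.7 63. ]
deck 8140 med [630.2 145.1  65.6] rect [659.8 155. ] [257.  332.5] 79.21 z [62.1 65.6 68.8]
nosing 306 med [610.9  46.   66.2] rect [601.  47.] [ 11.9 239.8] 82.04 z [63.5 66.2 69.6]
stoptop 846 med [637.9 246.3  99.4] rect [631.  246.7] [ 21.3 200.6] 82.01 z [ 95.3  99.4 102.2]
behindstop 1263 med [633.6 271.9  68.6] rect [631.7 272.4] [ 34.  206.1] 82.73 z [65.4 68.6 71.9]
```

View pics/crop.png

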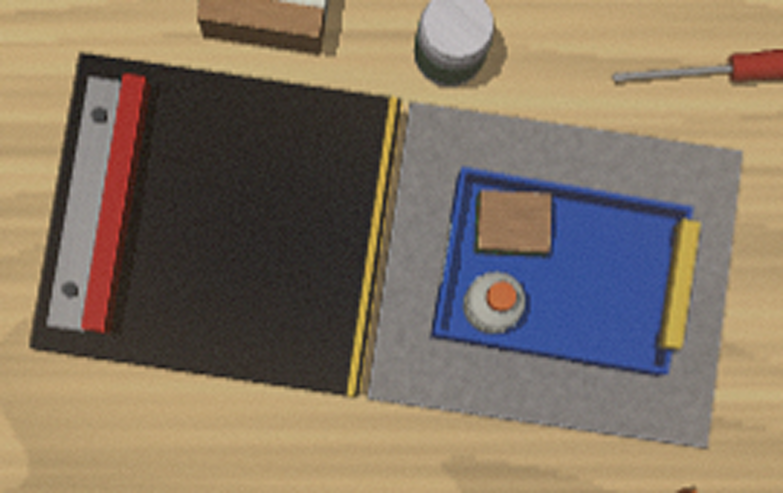

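The crop confirms the blue tray: yellow handle at crop (680,285), bottle at (497,300), screw box at (515,222), on the grey stand and facing the red stop. The measured sizes match the ones given, the step is about 6 mm, and the nose has about 49 mm to go to the step and about 248 mm to the stop. Now the grasp.

```bash
cat >> h.py <<'E'
from workcell import *
import json
from scipy.spatial.transform import Rotation as Ro
A_T,A_D=np.radians(80.5),np.radians(82.0)
D=np.array([np.cos(A_D),np.sin(A_D),0]);L=np.array([D[1],-D[0],0])
def Rtray(a,th):  # columns: tray x,y,z; th lifts the nose
    return (Ro.from_euler('z',a-np.pi/2)*Ro.from_euler('x',th)).as_matrix()
FLIP=np.array([[1,0,0],[0,-1,0],[0,0,-1.]])  # tool axes in the tray frame
def ft(n=8):
    f=[]
    for _ in range(n): wait(0.02); s=read_state(); f.append(np.r_[s["ft_force"],s["torque"]])
    f=np.mean(f,0); return np.array([f[:3]@L,f[:3]@D,f[2],*f[3:]])
def go(s,h,th,a=A_D,lat=0,speed=40,guard=None):
    "heel point moved s along D, lat along L, h up from its place at the grasp, tilt th"
    g=json.load(open("g.json")); R=Rtray(a,th)
    p=np.array(g["H0"])+s*D+lat*L+[0,0,h]+R@np.array(g["off"])
    F=np.eye(4);return movel(p,R@FLIP,speed,guard)
E
python3 - <<'E'
from h import *
R=Rtray(A_T,0);hd=np.array([561.5,-178,0])
movep(hd+[0,0,230],R@FLIP); movel(hd+[0,0,112],max_speed=120)
print(ft().round(2),read_state()["eef_pos"]); clamp(); wait(0.3)
s=read_state();print(s["finger_gap"],s["gripper_force"],s["eef_pos"],ft().round(2),s["time"])
p=s["eef_pos"]; off=np.array([0,7,p[2]-60.])
json.dump(dict(H0=(p-R@off).tolist(),off=off.tolist()),open("g.json","w"))
c=camera("scene");cv2.imwrite("pics/s1.png",cv2.resize(c["image"][130:330,130:400],None,fx=2.9,fy=2.9))
E
```

```text
[ 0.06 -0.07 -0.05 -0.01 -0.01  0.  ] [ 561.84112081 -178.10562526  112.69498728]
13.461690131999672 59.416800141334534 [ 561.64026876 -177.83839849  112.18147694] [-1.04  1.9   5.16  0.43  0.19 -0.08] 4.225
```

View pics/s1.png

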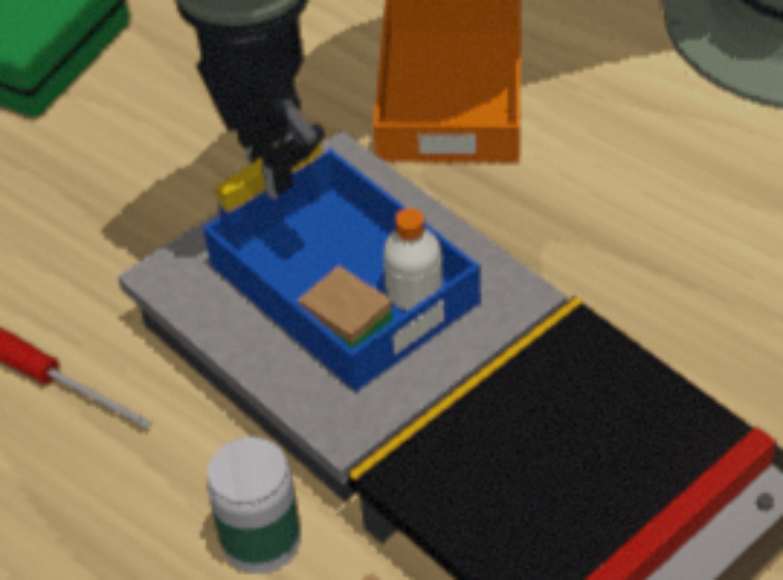

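The handle is held centrally and nothing is disturbed (bottle and box both upright at crop (412,260) and (345,305)). Next I tilt in steps and check the real tilt by a plane fit to the tray floor.

```bash
cat >> h.py <<'E'
def tilt(zmin=55,zmax=95):
    "tray floor plane from the top camera: slope along D and L, nose rim height"
    c=camera("top");W=cloud(c);b=masks(c)["blue"]&(W[...,0]>440)&(W[...,0]<760)
    b=cv2.erode(b.astype(np.uint8),np.ones((3,3)))>0
    P=W[b&(W[...,2]>zmin)&(W[...,2]<zmax)];k=np.ones(len(P),bool)
    for _ in range(6):
        A=np.c_[P@D,P@L,np.ones(len(P))];m=np.linalg.lstsq(A[k],P[k,2],rcond=None)[0]
        r=np.abs(P[:,2]-A@m);k=r<6
    W2=W[masks(c)["blue"]&(W[...,2]>85)&(W[...,0]>440)&(W[...,0]<760)]
    rc=cv2.minAreaRect(W2[:,:2].astype(np.float32))
    return dict(slopeD=m[0].round(4),slopeL=m[1].round(4),n=int(k.sum()),rect=np.round([*rc[0],*rc[1],rc[2]],1).tolist(),noseD=np.percentile(W2@D,99.5).round(1))
E
python3 - <<'E'
from h import *
print(tilt())
for th in(0.0,0.02,0.04,0.06,0.08):
    go(0,0.3,th,A_T,speed=10);print(th,ft().round(2),tilt(),read_state()["eef_pos"].round(2))
print(read_state()["time"])
E
```

```text
{'slopeD': np.float64(0.0005), 'slopeL': np.float64(-0.0019), 'n': 1824, 'rect': [534.0, -58.5, 240.5, 220.5, 80.5], 'noseD': np.float64(139.4)}
0.0 [ 0.68  0.98 -3.27  0.13 -0.16 -0.09] {'slopeD': np.float64(0.0014), 'slopeL': np.float64(0.0008), 'n': 1814, 'rect': [537.5, -56.3, 244.1, 216.6, 82.9], 'noseD': np.float64(139.4)} [ 561.54 -177.82  112.29]
0.02 [-0.01 -0.4  -6.57 -0.76  0.07 -0.02] {'slopeD': np.float64(0.0063), 'slopeL': np.float64(-0.0011), 'n': 1840, 'rect': [534.0, -59.0, 242.1, 220.0, 80.7], 'noseD': np.float64(139.4)} [ 561.33 -178.81  112.49]
0.04 [-0.13  0.02 -6.77 -0.8   0.1  -0.01] {'slopeD': np.float64(0.0279), 'slopeL': np.float64(0.0008), 'n': 1841, 'rect': [533.9, -59.2, 242.0, 220.5, 80.5], 'noseD': np.float64(139.4)} [ 561.3  -179.77  112.71]
0.06 [ 0.02  0.25 -6.96 -0.87  0.09  0.  ] {'slopeD': np.float64(0.0458), 'slopeL': np.float64(0.0024), 'n': 1847, 'rect': [534.0, -60.2, 244.3, 220.4, 80.7], 'noseD': np.float64(139.4)} [ 561.15 -180.8   112.8 ]
0.08 [ 0.11  0.09 -6.7  -0.91  0.08 -0.03] {'slopeD': np.float64(0.067), 'slopeL': np.float64(0.0005), 'n': 1840, 'rect': [533.7, -60.3, 243.7, 220.8, 80.4], 'noseD': np.float64(139.4)} [ 560.97 -181.84  112.87]
6.6583
```

Run:
```python
from h import *
go(0,1.0,0.08,A_D,speed=10)
print("guard",go(74,1.0,0.08,speed=35,guard=5));wait(.2)
print(ft().round(2),tilt(),read_state()["eef_pos"].round(2))
# bring the heel down by feel
h=1.0
while h>-3:
    h-=0.2;go(74,h,0.08,speed=5);f=ft(5)
    if f[2]>-5.3:break
print("heel",round(h,2),f.round(2))
th=0.08
while th>0.0:
    th-=0.002;go(74,h,th,speed=5);f=ft(5);print(round(th,3),f[1:4].round(2))
    if f[3]>-0.35 or f[2]>0:break
print(th,ft().round(2),tilt(),read_state()["time"])
json.dump([74,h,th],open("st.json","w"))
c=camera("scene");cv2.imwrite("pics/s2.png",cv2.resize(c["image"][130:330,130:400],None,fx=2.9,fy=2.9))
```

```text
guard False
[ 0.11 -0.24 -6.95 -0.92  0.09 -0.  ] {'slopeD': np.float64(0.0659), 'slopeL': np.float64(0.001), 'n': 1800, 'rect': [542.5, -21.6, 178.8, 214.9, 83.9], 'noseD': np.float64(143.6)} [ 571.18 -108.7   113.58]
heel -0.2 [-0.82 -0.18 -2.1  -0.85  0.23  0.01]
0.078 [ 0.2   0.11 -0.8 ]
0.078 [-0.65 -0.12  0.74 -0.77  0.32  0.01] {'slopeD': np.float64(0.0632), 'slopeL': np.float64(-0.0008), 'n': 1784, 'rect': [541.6, -20.9, 178.8, 215.5, 83.1], 'noseD': np.float64(143.3)} 12.075
```

View pics/s2.png

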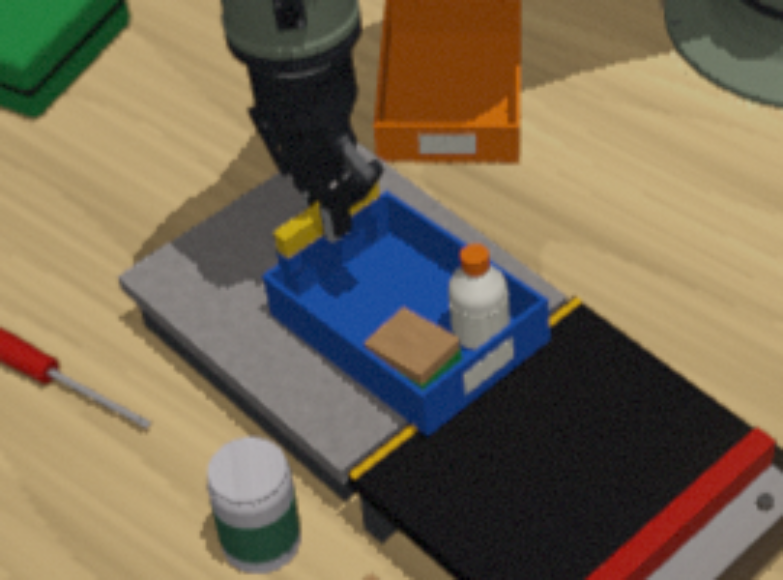

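The nose is over the yellow nosing by about 20 mm (crop (430,425)), with the heel on the stand and the bottle standing. I'll keep lowering the nose by feel, watching the moment.

Run:
```python
from h import *
s,h,th=json.load(open("st.json")); h+=0.1
while th>0.0:
    th-=0.002;go(s,h,th,speed=5);f=ft(4);print(round(th,3),f[1:4].round(2),end=" ")
    if f[3]>-0.4: break
    if f[2]>1: h+=0.1
    if f[2]<-5: h-=0.1
wait(.3);print("\n",h,th,ft().round(2),tilt(),read_state()["time"])
json.dump([s,h,th],open("st.json","w"))
```

```text
0.076 [ 0.46  0.11 -0.81] 0.074 [-0.07  0.66 -0.79] 0.072 [-0.14  0.14 -0.8 ] 0.07 [-0.07  0.37 -0.81] 0.068 [ 0.58  0.77 -0.82] 0.066 [ 0.1   0.63 -0.81] 0.064 [-0.05  1.25 -0.81] 0.062 [ 0.22 -0.94 -0.88] 0.06 [-0.01 -2.54 -0.86] 0.058 [ 0.41 -2.97 -0.87] 0.056 [-0.19 -3.19 -0.85] 0.054 [ 0.2  -3.85 -0.88] 0.052 [-0.74 -3.96 -0.93] 0.05 [-1.62 -3.74 -1.02] 0.048 [-1.68 -3.78 -0.96] 0.046 [-1.65 -4.11 -0.85] 0.044 [-2.06 -3.95 -0.81] 0.042 [-2.29 -2.71 -0.79] 0.04 [-3.55 -1.73 -0.86] 0.038 [-4.65 -0.34 -0.91] 0.036 [-5.2   0.78 -0.93] 0.034 [-5.37  1.65 -0.85] 0.032 [-5.56  2.33 -0.85] 0.03 [-5.77  2.63 -0.8 ] 0.028 [-6.35  3.56 -0.83] 0.026 [-6.91  3.96 -0.82] 0.024 [-6.93  4.36 -0.81] 0.022 [-7.52  5.55 -0.82] 0.02 [-7.74  5.7  -0.84] 0.018 [-8.53  5.93 -0.86] 0.016 [-8.6   6.49 -0.85] 0.014 [-8.67  7.14 -0.84] 0.012 [-9.26  7.21 -0.85] 0.01 [-9.06  8.44 -0.88] 0.008 [-9.33  8.6  -0.87] 0.006 [-9.5   8.84 -0.91] 0.004 [-10.07   9.51  -0.91] 0.002 [-10.39   9.83  -0.93] -0.0 [-10.85  10.28  -0.95] 
 1.8000000000000005 -5.551115123125783e-17 [ -1.24 -10.51  10.3   -0.94   0.43   0.16] {'slopeD': np.float64(0.0285), 'slopeL': np.float64(-0.0028), 'n': 1695, 'rect': [546.6, -17.2, 178.6, 213.9, 86.6], 'noseD': np.float64(146.7)} 24.9583
```

The moment alone didn't show the contact. The forces did, at tilt of about 0.052, and the tray now lies bridged at slope 0.03. I'll relax, let go so it rests naturally across the step, then regrip at that slope.

Run:
```python
from h import *
s,h,th=json.load(open("st.json"))
while th<0.034:
    th+=0.006;go(s,h,th,speed=8);f=ft(3);print(round(th,3),f[1:4].round(2),end=" ")
open_gripper();wait(.25);t=tilt();print("\n free",ft(3).round(2),t)
clamp();wait(.2);st=read_state();p=st["eef_pos"];f=ft(5)
print(st["finger_gap"],p.round(2),f.round(2),tilt(),st["time"])
th=0.03;R=Rtray(A_D,th);off=np.array([0,7,p[2]-60.])
json.dump(dict(H0=(p-R@off).tolist(),off=off.tolist()),open("g.json","w"))
c=camera("scene");cv2.imwrite("pics/s3.png",cv2.resize(c["image"][130:330,130:400],None,fx=2.9,fy=2.9))
```

```text
0.006 [-7.78  7.06 -0.52] 0.012 [-5.85  6.09 -0.41] 0.018 [-2.3   2.67 -0.06] 0.024 [ 0.66 -0.4   0.45] 0.03 [ 1.67 -3.08  0.18] 0.036 [-0.31 -4.18 -0.62] 
 free [ 0.35  0.03  0.2  -0.05  0.03 -0.01] {'slopeD': np.float64(0.0375), 'slopeL': np.float64(-0.0008), 'n': 1568, 'rect': [544.1, -19.7, 178.8, 213.5, 85.3], 'noseD': np.float64(144.9)}
13.042850676087946 [ 571.55 -106.47  114.33] [-1.75 -1.44  5.47 -0.04  0.34 -0.  ] {'slopeD': np.float64(0.0407), 'slopeL': np.float64(0.0041), 'n': 1763, 'rect': [545.9, -18.5, 177.7, 215.6, 85.7], 'noseD': np.float64(145.8)} 28.65
```

View pics/s3.png

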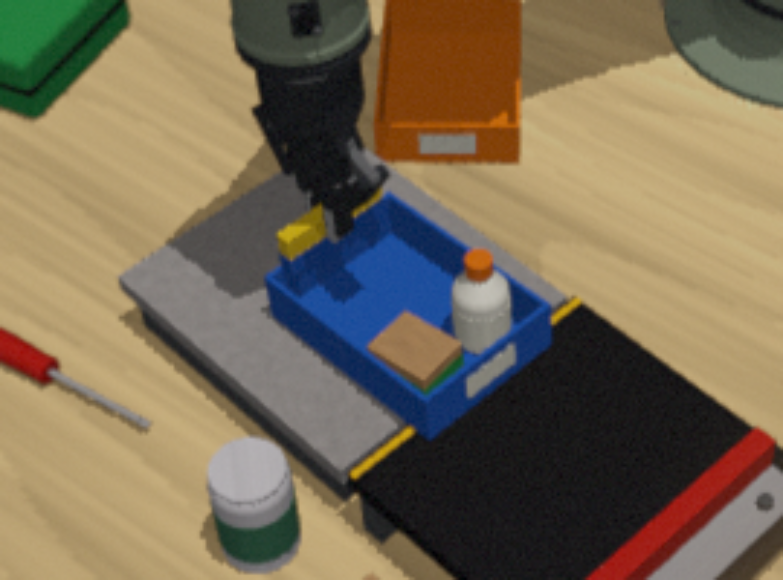

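The tray is bridging freely (slope 0.0375, no robot load) and has been regripped, with everything upright. Now I slide it up, levelling about the step edge.

Run:
```python
from h import *
p=read_state()["eef_pos"];R=Rtray(A_D,.037);off=np.array([0,7,p[2]-60.])
json.dump(dict(H0=(p-R@off).tolist(),off=off.tolist()),open("g.json","w"))
go(0,0.5,.037,speed=5);print(ft(4).round(2))
for s,h,th,v in((45,2.5,.035,30),(90,5.8,.018,30),(140,6.6,.012,30)):
    g=go(s,h,th,speed=v,guard=8);print(s,g,ft(4).round(2),tilt(),read_state()["eef_pos"].round(2))
    if g:break
print(read_state()["time"])
```

```text
[ 0.42  0.42 -2.92 -0.01 -0.12 -0.05]
45 False [-0.06 -3.71  0.91 -0.97  0.12  0.03] {'slopeD': np.float64(0.0321), 'slopeL': np.float64(-0.0034), 'n': 1669, 'rect': [562.3, 31.1, 218.6, 171.8, 8.3], 'noseD': np.float64(190.3)} [577.8  -61.85 116.83]
90 False [ 0.   -0.2  -4.77 -0.66  0.11  0.04] {'slopeD': np.float64(0.0105), 'slopeL': np.float64(-0.0048), 'n': 1418, 'rect': [564.2, 85.6, 234.1, 154.6, 14.8], 'noseD': np.float64(236.2)} [584.07 -16.19 119.89]
140 False [ 0.17  0.12 -6.56 -0.73  0.07  0.  ] {'slopeD': np.float64(-0.0027), 'slopeL': np.float64(0.0036), 'n': 1014, 'rect': [561.4, 132.9, 152.9, 215.8, 82.3], 'noseD': np.float64(286.2)} [591.21  33.35 120.81]
34.6917
```

Run:
```python
from h import *
s,h,th=163,6.8,.014
print(go(s,h,th,speed=20,guard=4),ft(4).round(2))
while h>4:
    h-=0.2;go(s,h,th,speed=5);f=ft(4);print(round(h,1),f[1:4].round(2),end=" ")
    if f[2]>-3: break
print(tilt(),read_state()["time"])
json.dump([s,h,th],open("st.json","w"))
c=camera("scene");cv2.imwrite("pics/s4.png",cv2.resize(c["image"][190:390,180:450],None,fx=2.9,fy=2.9))
```

```text
False [-0.03 -0.23 -6.66 -0.76  0.04 -0.02]
6.6 [-0.26 -6.93 -0.77] 6.4 [-0.18 -7.42 -0.73] 6.2 [-0.4  -5.29 -0.76] 6.0 [-0.28  1.14 -0.76] {'slopeD': np.float64(0.0069), 'slopeL': np.float64(-0.0044), 'n': 807, 'rect': [555.7, 164.1, 267.1, 128.4, 20.3], 'noseD': np.float64(309.4)} 37.3667
```

View pics/s4.png

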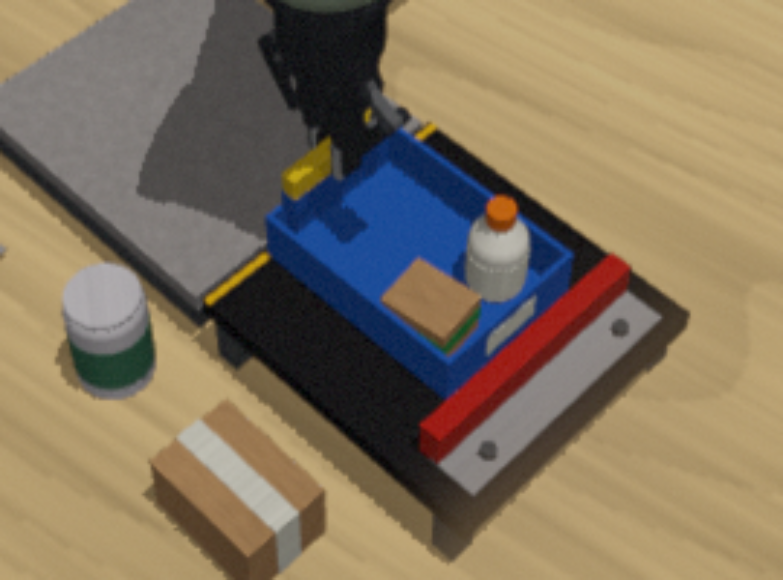

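The tray is on the deck about 12 mm short of the stop at crop (525,350), with the bottle and box upright and the can and carton untouched. The heel bears on the deck. I'll now unload the tilt, approach by feel and press.

Run:
```python
from h import *
s,h,th=json.load(open("st.json")); h+=.1
while th>-.006:
    th-=.002;go(s,h,th,speed=5);f=ft(3)
    if f[2]>0: h+=.15
    if f[2]<-5: h-=.1
    print(round(th,3),f[1:4].round(2),end=" ")
    if f[3]>-.3 or f[1]<-3: break
print(tilt(),h)
b=None
while s<180:
    s+=.5 if b is None or f[1]>b-1 else .2
    go(s,h,th,speed=12);f=ft(2);print(round(s,1),f[:3].round(1),end=" ")
    if s>=164.9 and b is None: b=f[1]
    if b is not None and f[1]<b-6.5: break
wait(.6);print("\npress",b,ft(4).round(2),tilt(),read_state()["time"])
json.dump([s,h,th],open("st.json","w"))
```

```text
0.012 [-0.66  3.43 -0.85] 0.01 [-2.29  1.17 -1.03] 0.008 [-3.19 -2.51 -1.09] {'slopeD': np.float64(-0.001), 'slopeL': np.float64(0.0016), 'n': 770, 'rect': [555.3, 165.1, 266.6, 126.9, 20.0], 'noseD': np.float64(309.4)} 6.3999999999999995
163.5 [ 0.1 -1.  -4.3] 164.0 [-0.2 -0.5 -5.8] 164.5 [ 0.2  0.6 -6.2] 165.0 [-0.4  0.3 -5.9] 165.5 [ 0.4 -0.6 -6.2] 166.0 [-0.3 -0.2 -5.7] 166.5 [-0.5 -0.1 -5.9] 167.0 [ 0.5 -0.6 -6.4] 167.5 [-0.3 -0.  -6. ] 168.0 [-0.3  0.1 -5.9] 168.5 [ 0.2 -0.1 -6.1] 169.0 [-0.1  0.2 -6.4] 169.5 [-0.3  0.6 -6.5] 170.0 [-0.   0.5 -6.3] 170.5 [ 0.4  0.1 -6.5] 171.0 [ 0.7  0.4 -6.2] 171.5 [ 0.1 -0.5 -5.8] 172.0 [ 0.1 -0.2 -6.3] 172.5 [-0.5  0.1 -6.2] 173.0 [-0.2  0.3 -6.4] 173.5 [ 0.1 -0.5 -6.1] 174.0 [ 0.1 -0.4 -6.2] 174.5 [-0.3  0.5 -6. ] 175.0 [ 0.1  0.3 -5.9] 175.5 [-0.4 -0.2 -5.8] 176.0 [-0.2 -2.2 -5.5] 176.2 [-1.6 -4.3 -4.7] 176.4 [-1.3 -5.6 -4.2] 176.6 [-2.1 -6.9 -3.6] 
press 0.31510162200201647 [-2.   -6.45 -3.54 -1.85  0.65  0.02] {'slopeD': np.float64(0.0024), 'slopeL': np.float64(0.004), 'n': 681, 'rect': [553.0, 178.5, 273.7, 122.0, 21.2], 'noseD': np.float64(322.0)} 47.3
```

Run:
```python
from h import *
s,h,th=json.load(open("st.json"))
for _ in range(8):
    h-=.15;go(s,h,th,speed=5);f=ft(4);print(round(h,2),f[:4].round(2),end=" ")
    if f[2]>-.5: break
    if f[1]<-10: s-=.1
    if f[1]>-4.5: s+=.1
wait(.6);print("\n",ft(4).round(2),tilt())
open_gripper();wait(.3);print(tilt())
p=read_state()["eef_pos"];movel(p+[0,0,110],max_speed=120)
c=camera("top");W=cloud(c);b=masks(c)["blue"]&(W[...,2]>104)&(W[...,2]<118)&(W[...,0]>440)&(W[...,0]<760)
print(cv2.minAreaRect(W[b][:,:2].astype(np.float32)),read_state()["time"])
cv2.imwrite("pics/t5.png",cv2.resize(c["image"][150:320,200:470],None,fx=2.9,fy=2.9,interpolation=cv2.INTER_CUBIC))
```

```text
6.25 [-2.19 -7.14 -2.   -1.85] 6.1 [-2.91 -7.19  0.19 -1.9 ] 
 [-3.23 -6.82  0.35 -1.86  0.96  0.03] {'slopeD': np.float64(-0.0014), 'slopeL': np.float64(0.0076), 'n': 676, 'rect': [553.0, 178.5, 273.7, 122.1, 21.2], 'noseD': np.float64(322.2)}
{'slopeD': np.float64(-0.0068), 'slopeL': np.float64(-0.0029), 'n': 647, 'rect': [552.5, 179.1, 274.3, 121.4, 21.7], 'noseD': np.float64(322.4)}
((609.9893798828125, 170.90975952148438), (136.2254180908203, 128.8773651123047), 82.13328552246094) 50.8167
```

View pics/t5.png

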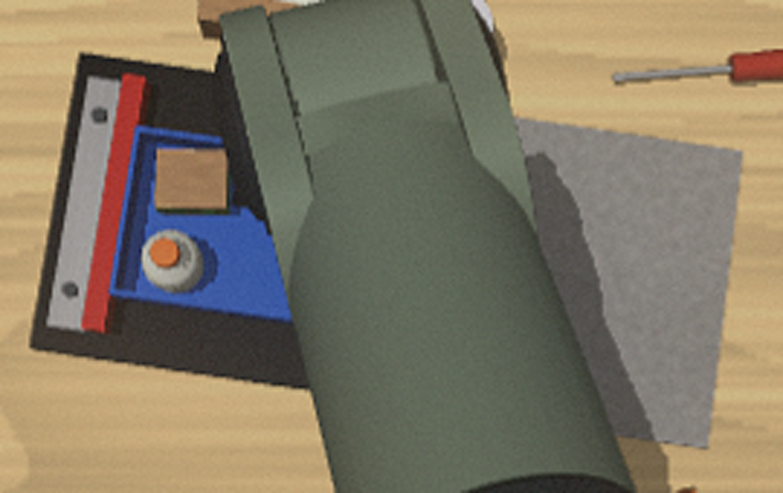

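The tray sits flush and square against the red stop (crop (120,210)), rim angle 82.1° against the stop's 82.0°. The bottle and box are upright, and the gripper is clear, so I'm handing in.

```bash
python3 -c "
from workcell import *
print(finish_job())"
```

```text
the job is handed in; nothing more can be done
None
```

I handed the job in at about 51 s: the tray was slid over the step, pressed on the stop at about 6.5 N for over half a second, and released flat and square on the deck; no verdict came back, for part of the last slide the gripper bore nearly all its weight just above the deck, and the nose was lowered further than planned (about 10 N down on the tool).

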